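Pack a repair kit into its shaped tray

ROBOT

A 6-joint arm with a two-finger parallel gripper is mounted at the origin on the work surface. World frame = base frame: x ahead of the robot, y to its left, z up, the work surface at z = 0. Lengths are in m, angles in rad, forces in N, time in s.
With the tool pointing down it reaches from about 0.35 to 0.95 m from the base axis. Payload 17.4 kg.
Tool frame: the origin (TCP) lies at the very end of the fingers, on their centre line; the grasp point (between the pads) lies 19 mm behind it (manip.grip_depth is the distance from the TCP to the grasp point, in m); z points along the fingers, y is the line along which they close (so a half turn about z gives the same grasp; the last joint's range is limited). The gripper opens to 93 mm and grips with 3 to 60 N. Pads are 15 mm wide; open, the fingers measure 128 mm over their backs; the gripper's body (75 mm by 188 mm) begins 65 mm behind the grasp point.
Start: joints at [1.236, 0.116, 1.442, -0, 1.584, -0.038], TCP at [0.197, 0.645, 0.219] pointing down, gripper open.
Joint ranges: [-2.83, 2.83], [-0.83, 2.19], [0.07, 2.5], [-1.14, 4.28], [0.01, 3], [-2.97, 2.97]. Speed limits (rad/s): [1.89, 1.89, 2.22, 3.14, 3.14, 3.14].

INTERFACE

Orientations are given as a unit quaternion [w, x, y, z].
In Python, from station import manip gives the robot as it stands. The module is installed in compiled form; this text tells all that it offers.
- The arm moves only by the tool move_arm, never from a script. Its argument "steps" is a list of rows, each an object of numbers: "dx", "dy", "dz": the shift along the tool's x, y, z in mm; "rx", "ry", "rz": the turn, a rotation vector about the tool's x, y, z in degrees; "grip": the closure, from 0 (fully open) to 1 (shut). A call has 1 to 5 rows; each row shifts and turns the commanded pose from where the row before left it, along the tool's axes as they then stand; what a row does not reach is not made up. A row lasts 1/10 s, in which the tool goes at most 50 mm and 8.59 degrees, less where a joint would pass 70% of its speed; a pose out of reach is approached as far as the arm can. A call is refused whole if a number of a shift passes 50 or a number of a turn 8.59, either way. A call with a gripper value outside its range is refused whole. The fingers move at their own pace and stop on an object; the grip force is fixed at half the most. Time passes only in rows, so rows that do not move let the fingers close. It gives the time, the measured TCP pose, the force, the opening and the grip force at its end, in the units of the state.
- manip.get_obs(): the state, without advancing time (a new reading comes with each control period).
- manip.capture(name): name is "scene" or "top" or "wrist"; returns the picture (384x512x3 uint8, red, green, blue); there is no depth.
- manip.camera_info(name): a dict with "K" (3x3 intrinsics, pixels), "k1" (the pictures are not rectified: a ray, as slopes to the right and down, at radius r is drawn at 1 + k1 r^2 times it, then the intrinsics apply), "extrinsics" (4x4, takes a point from camera to world coordinates). Camera axes: x right, y down, z forward; pixel columns grow to the right and rows downward; lengths in m; the calibration is good to about 2 mm. A picture is of the moment at which its call begins: read the wrist's pose just before it. camera_info takes no time and is no camera call; for the wrist camera it gives the pose at the moment of the call.
- manip.close_job(): hands the job in; it is judged then, once.
The state is a dict: "t": time; "q": joint angles; "joint_velocities": joint speeds; "tau": joint torques, N m; "tool_pos": TCP position; "tool_rot": TCP orientation; "wrist_force": force on the tool from outside, world axes, zero at the start; "wrist_torque": the same for the moment, N m; "finger_gap": finger opening in m; "grasp_force": force on a finger pad.
Only numpy, scipy, OpenCV 4.12 (cv2) and the standard library are available. Lean on these libraries where they do the work, as an engineer would, in place of code of your own. Each camera call takes 0.05 s, during which the arm holds its last target. There are 200 camera calls.

TASK

Pack the repair kit: put the long toothed rack, the round ring, the square block and the hexagonal nut into the kit tray, each in the place shaped for it (long pocket, post, square pocket, hexagonal pocket), lying flat on the bottom the same way up as now. The short rack and the solid disc without a hole are not part of the kit: leave them where they are on the bench.

Things in the scene. Friction and masses are not known exactly. Their poses are not given: they have to be found in the camera images.
- long_rack: The long toothed rack: straight square bar with a row of teeth on top, 90 mm long (its x), 20 mm wide (its y), 30 mm high, about 0.4 kg. Blackened steel, loose, standing on the bench. Origin: centre of its underside; z up.
- ring: The plain round ring with a large open bore: 60 mm outside diameter, 36 mm bore, 30 mm high, about 0.4 kg. Blackened steel, loose, standing on the bench. Origin: centre of its underside; z up.
- block: The square block with a 20 mm hole through its middle: 50 x 50 mm (sides along its x and y), 30 mm high, about 0.45 kg. Blackened steel, loose, standing on the bench. Origin: centre of its underside; z up.
- nut: The big hexagonal nut: 46 mm across flats (one pair of flats faces its +y and -y, the others every 60 degrees), 53 mm across corners, 30 mm high, open bore about 30 mm, about 0.25 kg. Blackened steel, loose, standing on the bench. Origin: centre of its underside; z up.
- short_rack: Look-alike, not of the kit: the short toothed rack, like the long one but only 50 mm long (its x), 20 mm wide, 30 mm high. Blackened steel, loose, standing on the bench. Origin: centre of its underside; z up.
- disc: Look-alike, not of the kit: the solid round disc without a bore, 60 mm in diameter, 30 mm high. Blackened steel, loose, standing on the bench. Origin: centre of its underside; z up.
- nest_slot: Long rack's place: long pocket, 112 mm (its x) by 40 mm (its y) inside, rim 3 mm thick, 10 mm high above the plate. White insert, fixed in the kit tray: base plate 124 x 84 mm (its x, y), 4 mm thick. Origin: centre of the plate's underside, 4 mm above the bench; the part rests on the plate, 4 mm above this origin. Inserts lie two by two in a low grey tray on the robot's left, in varying places.
- nest_post: Place of the ring: upright round post, 15 mm in diameter, 14 mm high above the plate, at the insert's centre, no rim; the ring goes over the post and rests on the plate. White insert, fixed in the kit tray: base plate 124 x 84 mm (its x, y), 4 mm thick. Origin: centre of the plate's underside, 4 mm above the bench; the part rests on the plate, 4 mm above this origin. 
- nest_square: Place of the square block: square pocket, 70 x 70 mm inside (sides along its x and y), rim 3 mm thick, 10 mm high above the plate. White insert, fixed in the kit tray: base plate 124 x 84 mm (its x, y), 4 mm thick. Origin: centre of the plate's underside, 4 mm above the bench; the part rests on the plate, 4 mm above this origin. 
- nest_hex: Place of the nut: hexagonal pocket, 66 mm across flats inside (one pair of flats faces its +y and -y), rim 3 mm thick, 10 mm high above the plate. White insert, fixed in the kit tray: base plate 124 x 84 mm (its x, y), 4 mm thick. Origin: centre of the plate's underside, 4 mm above the bench; the part rests on the plate, 4 mm above this origin. 
Things that resemble listed ones, but are neither listed nor needed, are in the scene too. What is shaped like the nest_post but purple or turquoise is not meant.

How it is judged:
By the outcome, as a careful person would: the job done as asked, in the order asked, and still so for the second after the job is handed in, with the robot touching nothing.
It also fails if it takes over 104 s, if anything falls off the work surface, if the arm or the gripper's body presses on something with over 40 N, if the wrist force passes 120 N, or if a joint passes its speed limit or range.

## Working session

There is one attempt and no reset: what is moved stays moved. The work goes in short steps, Python scripts to look and compute and a tool call to move; the robot and the scene stay as the last step left them, time stands still between calls to the robot, and variables do not carry over. Pictures are saved under pics/ and viewed, at most 14 in all, crops included, and the job is handed in when it is done.

Besides the shell and the picture viewer there is one more tool, called after ">>>" as a command line: name --argument value ..., lists and objects as JSON in quotes. move_arm: Moves the arm, as the interface text tells. Its arguments: {"type":"object","properties":{"steps":{"type":"array"}},"required":["steps"]}

```bash
mkdir -p pics; cat > h.py <<'E'
import numpy as np, cv2
from station import manip
def ray(info,px):
    K=np.array(info["K"]);k=info["k1"];T=np.array(info["extrinsics"])
    d=(np.array(px,float)-K[:2,2])/[K[0,0],K[1,1]]
    u=d.copy()
    for _ in range(30): u=d/(1+k*(u@u))
    return T[:3,3],T[:3,:3]@np.array([u[0],u[1],1])
def onplane(info,px,z):
    o,d=ray(info,px); return (o+d*(z-o[2])/d[2])[:2]
def shot(cam,name):
    info=manip.camera_info(cam); im=manip.capture(cam)
    cv2.imwrite(f'pics/{name}.png',im[:,:,::-1]); np.save(f'pics/{name}.npy',np.array([info],dtype=object),allow_pickle=True)
    return info,im
def load(name):
    return np.load(f'pics/{name}.npy',allow_pickle=True)[0],cv2.imread(f'pics/{name}.png')
E
python3 - <<'E'
from h import *
o=manip.get_obs(); print(o)
for c in ("top","scene","wrist"):
    i,im=shot(c,c+"0"); print(c,i)
a=cv2.imread('pics/top0.png');cv2.imwrite('pics/top0b.png',cv2.resize(a,(800,600),interpolation=cv2.INTER_CUBIC))
E
```

```text
{'t': 0.0, 'q': array([ 1.23620125e+00,  1.16469293e-01,  1.44223333e+00, -1.55064257e-05,
        1.58400663e+00, -3.78290656e-02]), 'joint_velocities': array([ 0.00153675,  0.00081389,  0.00119145, -0.00033232, -0.00116188,
       -0.00032921]), 'tau': array([-6.90394227e-04, -7.21219754e+01, -6.22602296e+01,  7.79040833e-02,
        2.37493071e-02, -3.54459075e-05]), 'tool_pos': array([0.19735677, 0.64529812, 0.21793627]), 'tool_rot': array([-9.57441408e-05,  1.47839176e-01,  9.89011257e-01, -5.50085233e-04]), 'wrist_force': array([-0.075342  , -0.22735334, -0.96587623]), 'wrist_torque': array([ 0.02070075, -0.00099397,  0.05594166]), 'grasp_force': 0.0, 'finger_gap': 0.09333818068949666}
top {'K': array([[391.3038358 ,   0.        , 260.04113409],
       [  0.        , 391.3038358 , 192.2611863 ],
       [  0.        ,   0.        ,   1.        ]]), 'k1': -0.13837046218809354, 'extrinsics': array([[-0.0169581 , -0.99744215,  0.06943755,  0.39212943],
       [-0.99984718,  0.01721193,  0.00305887,  0.01514745],
       [-0.0042462 , -0.06937507, -0.99758161,  0.9950674 ],
       [ 
[... 360 characters left out ...]
.11492157, -0.08034338],
       [ 0.01427157, -0.83488404, -0.55024082,  0.61883728],
       [ 0.        ,  0.        ,  0.        ,  1.        ]])}
wrist {'K': array([[298.80789918,   0.        , 253.00405345],
       [  0.        , 298.80789918, 185.26635806],
       [  0.        ,   0.        ,   1.        ]]), 'k1': -0.024481026732657823, 'extrinsics': array([[ 2.92842524e-01,  9.18350497e-01,  2.66224755e-01,
         1.24520935e-01],
       [ 9.56160554e-01, -2.81116655e-01, -8.20391424e-02,
         6.68419282e-01],
       [-5.00474777e-04,  2.78578158e-01, -9.60413431e-01,
         3.83820150e-01],
       [ 0.00000000e+00,  0.00000000e+00,  0.00000000e+00,
         1.00000000e+00]])}
```

View pics/top0b.png

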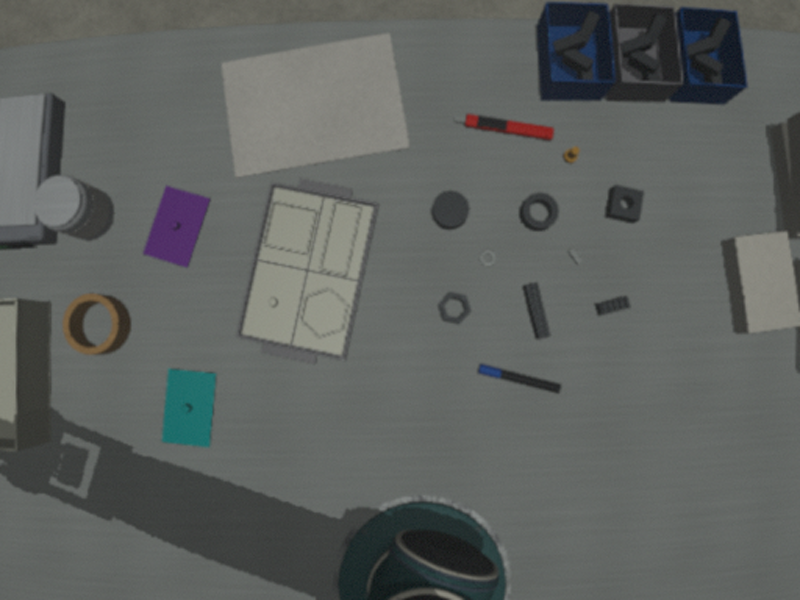

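View pics/scene0.png

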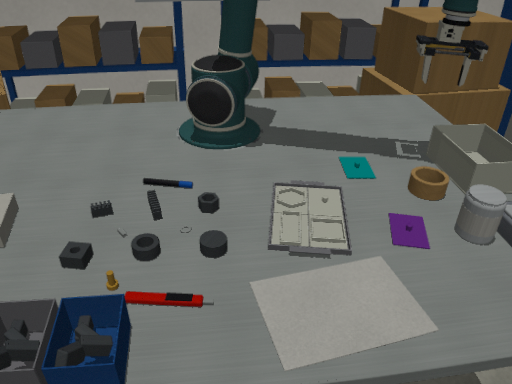

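View pics/wrist0.png

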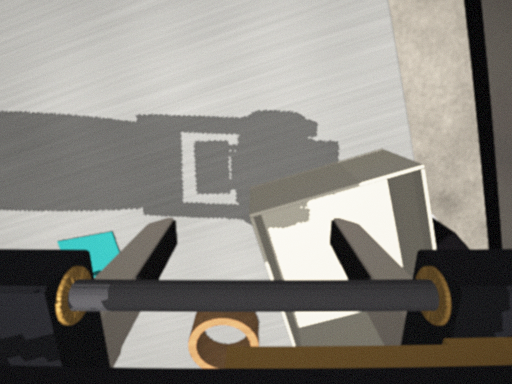

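The images show everything needed. Pixels are in the 800x600 top view.

- **Kit parts:** long rack (537,311), ring with bore (538,212), square block with hole (625,204), hexagonal nut (454,308).
- **Look-alikes to leave:** solid disc (450,210), short rack (612,305).
- **White inserts in the grey tray:** square (290,228), slot (342,240), post (273,302), hex (325,314). The purple and turquoise plates are not meant.

Next I'll measure them.

```bash
python3 - <<'E'
from h import *
info,a=load('top0'); s=1.5625
hsv=cv2.cvtColor(a,cv2.COLOR_BGR2HSV); g=a.max(2)
vis=a.copy()
dark=((g<75)).astype(np.uint8)
for n,c in dict(disc=(450,210),ring=(538,212),block=(625,204),nut=(454,308),long=(537,311),short=(612,305)).items():
    cx,cy=np.array(c)/s
    m=np.zeros_like(dark);x0,y0=int(cx-24),int(cy-24);m[y0:y0+48,x0:x0+48]=dark[y0:y0+48,x0:x0+48]
    cs,_=cv2.findContours(m,cv2.RETR_EXTERNAL,cv2.CHAIN_APPROX_NONE)
    k=max(cs,key=cv2.contourArea); cv2.drawContours(vis,[k],-1,(0,0,255),1)
    w=np.array([onplane(info,p[0],.015) for p in k],np.float32)*1000
    M=cv2.moments(w); r=cv2.minAreaRect(w)
    print(n,'cent',np.round([M['m10']/M['m00'],M['m01']/M['m00']],1),'rect',np.round(r[0],1),np.round(r[1],1),round(r[2],1))
print(a[int(240/s),int(342/s)],a[int(280/s),int(310/s)],a[int(300/s),int(262/s)])
m=np.zeros_like(dark); m[110:235,145:250]=((g>125))[110:235,145:250]
m=cv2.morphologyEx(m,cv2.MORPH_CLOSE,np.ones((5,5)))
cs,_=cv2.findContours(m,cv2.RETR_EXTERNAL,cv2.CHAIN_APPROX_NONE);k=max(cs,key=cv2.contourArea)
cv2.drawContours(vis,[k],-1,(0,255,0),1)
w=np.array([onplane(info,p[0],.008) for p in k],np.float32)*1000;r=cv2.minAreaRect(w)
print('tray',r);print(cv2.boxPoints(r).round(1))
for n,c in dict(square=(290,228),slot=(342,240),post=(273,302),hex=(325,314)).items():
    print(n,(onplane(info,np.array(c)/s,.015)*1000).round(1))
cv2.imwrite('pics/vis.png',cv2.resize(vis[95:245,140:430],(800,414),interpolation=cv2.INTER_CUBIC))
E
```

```text
disc cent [607.2 -54.4] rect [606.7 -54.3] [57.9 62.3] 44.2
ring cent [ 602.6 -199.7] rect [ 602.3 -199.3] [62.8 60. ] 89.4
block cent [ 614.9 -344.3] rect [ 614.8 -344.1] [59.4 57.9] 77.6
nut cent [447.5 -57. ] rect [447.1 -58.1] [47.7 45.3] 89.0
long cent [ 441.4 -189.4] rect [ 441.4 -189.3] [89.3 25. ] 12.0
short cent [ 447.3 -316.2] rect [ 447.5 -316.3] [19.9 55.5] 13.7
[137 150 147] [136 149 145] [134 147 145]
tray ((513.8349609375, 179.267822265625), (166.80007934570312, 247.29779052734375), 77.25361633300781)
[[374.8 125.2]
 [616.   70.6]
 [652.8 233.3]
 [411.6 287.9]]
square [582.1 206.1]
slot [560.4 120.9]
post [461.5 234. ]
hex [440.7 149.4]
```

View pics/vis.png

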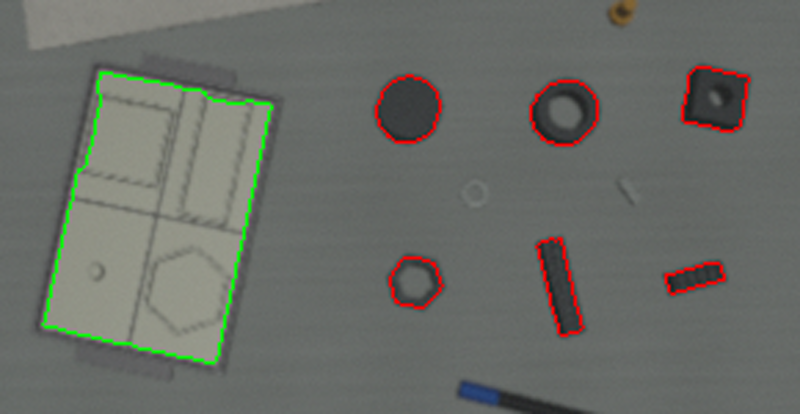

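The crop confirms the identities. The red outlines are the disc (408,110, no hole), the ring with bore (565,112), the block with hole (716,98), the nut (415,282), the long rack (560,286) and the short rack (695,277). The green outline is the white inserts. Next are the move helper and the nut and block angles.

```bash
cat >> h.py <<'E'
from scipy.spatial.transform import Rotation as R
def to(x,y,z,yaw,cur=None):
    """shift (mm, tool axes as now) and turn about tool z (deg) to reach x,y,z (mm), closing axis at yaw deg"""
    o=manip.get_obs(); q=o['tool_rot']; r=R.from_quat([q[1],q[2],q[3],q[0]])
    d=r.inv().apply(np.array([x,y,z])-1000*o['tool_pos'])
    yv=r.as_matrix()[:,1]; now=np.degrees(np.arctan2(yv[1],yv[0]))
    t=-((yaw-now+90)%180-90)
    zv=r.as_matrix()[:,2]
    print('t',round(o['t'],2),'pos',(1000*o['tool_pos']).round(1),'yaw',now.round(2),'tilt',zv.round(3),'shift',d.round(1),'rz',round(t,2),'gap',round(o['finger_gap']*1000,1),'F',round(o['grasp_force'],1),'q',o['q'].round(2))
E
python3 - <<'E'
from h import *
info,a=load('top0'); s=1.5625; g=a.max(2)
dark=(g<75).astype(np.uint8)
for n,c,f in (('nut',(454,308),6),('block',(625,204),4)):
    cx,cy=np.array(c)/s;m=np.zeros_like(dark);x0,y0=int(cx-24),int(cy-24);m[y0:y0+48,x0:x0+48]=dark[y0:y0+48,x0:x0+48]
    k=max(cv2.findContours(m,cv2.RETR_EXTERNAL,cv2.CHAIN_APPROX_NONE)[0],key=cv2.contourArea)
    w=np.array([onplane(info,p[0],.015) for p in k])*1000
    e=w-w.mean(0);z=e[:,0]+1j*e[:,1];th=np.angle(z)
    c=np.sum((abs(z)-abs(z).mean())*np.exp(1j*f*th)); print(n,'corner angle',np.degrees(np.angle(c))/f,'mod',360/f)
print(a[int(308/s),int(430/s)],)
to(441.4,-189.4,120,102)
E
```

```text
nut corner angle 17.033909972123055 mod 60.0
block corner angle 31.767883734167658 mod 90.0
[102 105 100]
t 0.15 pos [197.4 645.4 218.1] yaw 73.0 tilt [-0.    -0.001 -1.   ] shift [-477.5 -726.8   98.7] rz -29.0 gap 93.6 F 0.0 q [ 1.24  0.12  1.44  0.    1.58 -0.04]
```

>>> move_arm --steps '[{"dx": -24, "dy": -36, "dz": 3}, {"dx": -24, "dy": -36, "dz": 3}, {"dx": -24, "dy": -36, "dz": 3}, {"dx": -24, "dy": -36, "dz": 3}, {"dx": -24, "dy": -36, "dz": 3}]'

```text
invalid input
```

>>> move_arm --steps '[{"dx": -24, "dy": -36, "dz": 3}, {"dx": -24, "dy": -36, "dz": 3}, {"dx": -24, "dy": -36, "dz": 3}, {"dx": -24, "dy": -36, "dz": 3}, {"dx": -24, "dy": -36, "dz": 3}]'

```text
invalid input
```

>>> move_arm --steps '[{"dx": -24, "dy": -36, "dz": 5}, {"dx": -24, "dy": -36, "dz": 5}, {"dx": -24, "dy": -36, "dz": 5}, {"dx": -24, "dy": -36, "dz": 5}, {"dx": -24, "dy": -36, "dz": 5}]'

```text
invalid input
```

>>> move_arm --steps '[{"dx": -24, "dy": -36, "dz": 5}, {"dx": -24, "dy": -36, "dz": 5}, {"dx": -24, "dy": -36, "dz": 5}, {"dx": -24, "dy": -36, "dz": 5}, {"dx": -24, "dy": -36, "dz": 5}]'

```text
invalid input
```

>>> move_arm --steps '[{"rz": -8}, {"rz": -8}, {"rz": -8}, {"rz": -5}, {"rz": 0}]'

```text
invalid input
```

```bash
python3 - <<'E'
from h import *
to(441.4,-189.4,120,102)
i,im=shot('wrist','w1')
E
```

```text
t 0.15 pos [197.4 645.4 218.1] yaw 73.0 tilt [-0.    -0.001 -1.   ] shift [-477.5 -726.8   98.7] rz -29.0 gap 93.6 F 0.0 q [ 1.24  0.12  1.44  0.    1.58 -0.04]
```

View pics/w1.png

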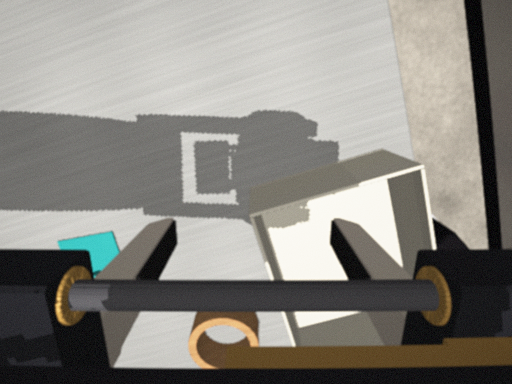

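The arm didn't move: the calls were refused, and the wrist view is unchanged. I'll try again with every key filled in.

>>> move_arm --steps '[{"dx": -24, "dy": -36, "dz": 3, "rx": 0, "ry": 0, "rz": 0, "grip": 0}, {"dx": -24, "dy": -36, "dz": 3, "rx": 0, "ry": 0, "rz": 0, "grip": 0}, {"dx": -24, "dy": -36, "dz": 3, "rx": 0, "ry": 0, "rz": 0, "grip": 0}, {"dx": -24, "dy": -36, "dz": 3, "rx": 0, "ry": 0, "rz": 0, "grip": 0}, {"dx": -24, "dy": -36, "dz": 3, "rx": 0, "ry": 0, "rz": 0, "grip": 0}]'

```text
t: 0.7
tool_pos: [0.2596, 0.4366, 0.2033]
tool_rot: [0.0, 0.148, 0.989, -0.0]
wrist_force: [0.2, 0.0, -0.2]
finger_gap: 0.093
grasp_force: 0.0
```

>>> move_arm --steps '[{"dx": -24, "dy": -36, "dz": 3, "rx": 0, "ry": 0, "rz": 0, "grip": 0}, {"dx": -24, "dy": -36, "dz": 3, "rx": 0, "ry": 0, "rz": 0, "grip": 0}, {"dx": -24, "dy": -36, "dz": 3, "rx": 0, "ry": 0, "rz": 0, "grip": 0}, {"dx": -24, "dy": -36, "dz": 3, "rx": 0, "ry": 0, "rz": 0, "grip": 0}, {"dx": -24, "dy": -36, "dz": 3, "rx": 0, "ry": 0, "rz": 0, "grip": 0}]'

```text
t: 1.2
tool_pos: [0.3216, 0.2295, 0.1886]
tool_rot: [0.0, 0.148, 0.989, 0.0]
wrist_force: [0.2, -0.1, -0.4]
finger_gap: 0.0931
grasp_force: 0.0
```

>>> move_arm --steps '[{"dx": -24, "dy": -36, "dz": 5, "rx": 0, "ry": 0, "rz": 0, "grip": 0}, {"dx": -24, "dy": -36, "dz": 5, "rx": 0, "ry": 0, "rz": 0, "grip": 0}, {"dx": -24, "dy": -36, "dz": 5, "rx": 0, "ry": 0, "rz": 0, "grip": 0}, {"dx": -24, "dy": -36, "dz": 5, "rx": 0, "ry": 0, "rz": 0, "grip": 0}, {"dx": -24, "dy": -36, "dz": 5, "rx": 0, "ry": 0, "rz": 0, "grip": 0}]'

```text
t: 1.7
tool_pos: [0.3838, 0.022, 0.1637]
tool_rot: [0.0, 0.148, 0.989, 0.0]
wrist_force: [0.6, 0.1, 0.5]
finger_gap: 0.0929
grasp_force: 0.0
```

>>> move_arm --steps '[{"dx": -24, "dy": -36, "dz": 5, "rx": 0, "ry": 0, "rz": 0, "grip": 0}, {"dx": -24, "dy": -36, "dz": 5, "rx": 0, "ry": 0, "rz": 0, "grip": 0}, {"dx": -24, "dy": -36, "dz": 5, "rx": 0, "ry": 0, "rz": 0, "grip": 0}, {"dx": -24, "dy": -36, "dz": 5, "rx": 0, "ry": 0, "rz": 0, "grip": 0}, {"dx": -24, "dy": -36, "dz": 5, "rx": 0, "ry": 0, "rz": 0, "grip": 0}]'

```text
t: 2.2
tool_pos: [0.4459, -0.1854, 0.1385]
tool_rot: [0.0, 0.148, 0.989, -0.0]
wrist_force: [0.1, 0.2, 1.1]
finger_gap: 0.0928
grasp_force: 0.0
```

>>> move_arm --steps '[{"dx": 0, "dy": 0, "dz": 0, "rx": 0, "ry": 0, "rz": -8, "grip": 0}, {"dx": 0, "dy": 0, "dz": 0, "rx": 0, "ry": 0, "rz": -8, "grip": 0}, {"dx": 0, "dy": 0, "dz": 0, "rx": 0, "ry": 0, "rz": -8, "grip": 0}, {"dx": 0, "dy": 0, "dz": 0, "rx": 0, "ry": 0, "rz": -5, "grip": 0}, {"dx": 0, "dy": 0, "dz": 0, "rx": 0, "ry": 0, "rz": 0, "grip": 0}]'

```text
t: 2.7
tool_pos: [0.4458, -0.1834, 0.1385]
tool_rot: [-0.0, -0.105, 0.994, 0.0]
wrist_force: [-0.4, -0.3, -0.3]
finger_gap: 0.0932
grasp_force: 0.0
```

```bash
python3 - <<'E'
from h import *
to(441.4,-189.4,120,102)
i,im=shot('wrist','w2')
E
```

```text
t 2.7 pos [ 445.8 -183.4  138.5] yaw 102.07 tilt [-0.  0. -1.] shift [ 5.5 -4.9 18.5] rz 0.07 gap 93.2 F 0.0 q [-0.44 -0.28  1.95 -0.    1.48 -2.22]
```

View pics/w2.png

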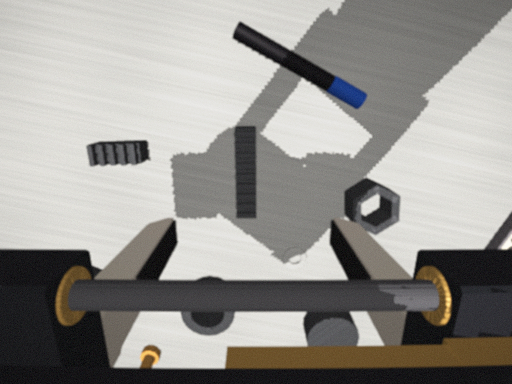

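The wrist view shows the long rack at (246,172), upright in the image and so aligned, with the nut at (372,206) and the short rack at (117,153). I'll cross-check its centre by ray.

```bash
python3 - <<'E'
from h import *
i,_=load('w2')
for p in ((236,126),(255,126),(237,218),(256,218)): print(onplane(i,p,.03)*1000)
print(onplane(i,(372,206),.03)*1000)
E
```

```text
[ 397.68843316 -209.30555873]
[ 394.1021718  -192.48799382]
[ 485.32346253 -191.02808001]
[ 481.40082085 -172.67248225]
[445.43066491 -64.16654888]
```

>>> move_arm --steps '[{"dx": 7, "dy": -6, "dz": 0, "rx": 0, "ry": 0, "rz": 0, "grip": 0}, {"dx": 0, "dy": 0, "dz": 40, "rx": 0, "ry": 0, "rz": 0, "grip": 0}, {"dx": 0, "dy": 0, "dz": 40, "rx": 0, "ry": 0, "rz": 0, "grip": 0}, {"dx": 0, "dy": 0, "dz": 30, "rx": 0, "ry": 0, "rz": 0, "grip": 0}, {"dx": 0, "dy": 0, "dz": 14.5, "rx": 0, "ry": 0, "rz": 0, "grip": 0}]'

```text
t: 3.25
tool_pos: [0.4388, -0.1906, 0.0116]
tool_rot: [-0.001, -0.104, 0.995, 0.001]
wrist_force: [0.1, 0.2, 0.6]
finger_gap: 0.0933
grasp_force: 0.0
```

>>> move_arm --steps '[{"dx": 0, "dy": 0, "dz": 0, "rx": 0, "ry": 0, "rz": 0, "grip": 1}, {"dx": 0, "dy": 0, "dz": 0, "rx": 0, "ry": 0, "rz": 0, "grip": 1}, {"dx": 0, "dy": 0, "dz": 0, "rx": 0, "ry": 0, "rz": 0, "grip": 1}, {"dx": 0, "dy": 0, "dz": 0, "rx": 0, "ry": 0, "rz": 0, "grip": 1}, {"dx": 0, "dy": 0, "dz": 0, "rx": 0, "ry": 0, "rz": 0, "grip": 1}]'

```text
t: 3.75
tool_pos: [0.4407, -0.1909, 0.015]
tool_rot: [0.001, -0.104, 0.995, -0.0]
wrist_force: [-0.3, -0.1, -0.1]
finger_gap: 0.0575
grasp_force: 0.0
```

>>> move_arm --steps '[{"dx": 0, "dy": 0, "dz": 0, "rx": 0, "ry": 0, "rz": 0, "grip": 1}, {"dx": 0, "dy": 0, "dz": 0, "rx": 0, "ry": 0, "rz": 0, "grip": 1}, {"dx": 0, "dy": 0, "dz": 0, "rx": 0, "ry": 0, "rz": 0, "grip": 1}, {"dx": 0, "dy": 0, "dz": 0, "rx": 0, "ry": 0, "rz": 0, "grip": 1}, {"dx": 0, "dy": 0, "dz": 0, "rx": 0, "ry": 0, "rz": 0, "grip": 1}]'

```text
t: 4.25
tool_pos: [0.4403, -0.1908, 0.0142]
tool_rot: [0.0, -0.104, 0.995, -0.0]
wrist_force: [0.7, -0.8, 0.8]
finger_gap: 0.0197
grasp_force: 30.0
```

>>> move_arm --steps '[{"dx": 0, "dy": 0, "dz": -20, "rx": 0, "ry": 0, "rz": 0, "grip": 1}, {"dx": 0, "dy": 0, "dz": -35, "rx": 0, "ry": 0, "rz": 0, "grip": 1}, {"dx": 0, "dy": 0, "dz": -35, "rx": 0, "ry": 0, "rz": 0, "grip": 1}, {"dx": -18, "dy": 27, "dz": 0, "rx": 0, "ry": 0, "rz": 0, "grip": 1}, {"dx": -21, "dy": 31.5, "dz": 0, "rx": 0, "ry": 0, "rz": 0, "grip": 1}]'

```text
t: 4.75
tool_pos: [0.4666, -0.1254, 0.1051]
tool_rot: [0.001, -0.103, 0.995, -0.0]
wrist_force: [1.1, -0.5, -3.6]
finger_gap: 0.0199
grasp_force: 30.0
```

>>> move_arm --steps '[{"dx": -25, "dy": 37.5, "dz": 0, "rx": 0, "ry": 0, "rz": 0, "grip": 1}, {"dx": -25, "dy": 37.5, "dz": 0, "rx": 0, "ry": 0, "rz": 0, "grip": 1}, {"dx": -25, "dy": 37.5, "dz": 0, "rx": 0, "ry": 0, "rz": 0, "grip": 1}, {"dx": -25, "dy": 37.5, "dz": 0, "rx": 0, "ry": 0, "rz": 0, "grip": 1}, {"dx": -25, "dy": 37.5, "dz": 0, "rx": 0, "ry": 0, "rz": 0, "grip": 1}]'

```text
t: 5.25
tool_pos: [0.5497, 0.0859, 0.1038]
tool_rot: [-0.0, -0.105, 0.995, -0.0]
wrist_force: [1.2, -0.6, -1.7]
finger_gap: 0.0197
grasp_force: 30.0
```

>>> move_arm --steps '[{"dx": -23, "dy": 36.5, "dz": 0, "rx": 0, "ry": 0, "rz": 0, "grip": 1}, {"dx": 0, "dy": 0, "dz": 0, "rx": 0, "ry": 0, "rz": 8, "grip": 1}, {"dx": 0, "dy": 0, "dz": 0, "rx": 0, "ry": 0, "rz": 8, "grip": 1}, {"dx": 0, "dy": 0, "dz": 0, "rx": 0, "ry": 0, "rz": 8, "grip": 1}, {"dx": 0, "dy": 0, "dz": 0, "rx": 0, "ry": 0, "rz": 0.8, "grip": 1}]'

```text
t: 5.75
tool_pos: [0.5642, 0.1245, 0.1036]
tool_rot: [-0.0, 0.113, 0.994, -0.0]
wrist_force: [-0.3, 0.4, -3.0]
finger_gap: 0.0194
grasp_force: 30.0
```

>>> move_arm --steps '[{"dx": 0, "dy": 0, "dz": 0, "rx": 0, "ry": 0, "rz": 0, "grip": 1}, {"dx": 0, "dy": 0, "dz": 0, "rx": 0, "ry": 0, "rz": 0, "grip": 1}]'

```text
t: 5.95
tool_pos: [0.5644, 0.1244, 0.104]
tool_rot: [-0.0, 0.11, 0.994, -0.0]
wrist_force: [-0.1, 0.3, -3.5]
finger_gap: 0.0197
grasp_force: 30.0
```

```bash
python3 - <<'E'
from h import *
to(565,124.6,22.5,77.25)
i,im=shot('wrist','w3')
E
```

```text
t 5.95 pos [564.4 124.4 104. ] yaw 77.37 tilt [-0. -0. -1.] shift [-0.5  0.4 81.5] rz 0.12 gap 19.7 F 30.0 q [ 0.17 -0.04  1.79 -0.    1.39 -1.18]
```

View pics/w3.png

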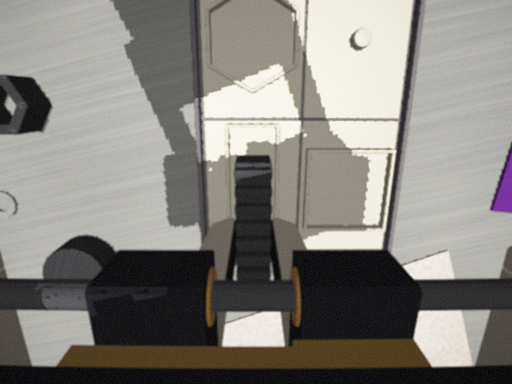

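The wrist view shows the held rack centred at about column 253. The slot rim's near end runs (228,124) to (278,124), and the post is at (362,38). I'll check the slot by ray.

```bash
python3 - <<'E'
from h import *
i,_=load('w3'); c=np.array([513.8,179.3]);u=np.array([.9753,-.2208]);v=np.array([.2208,.9753])
for n,p,z in (('slotL',(227,124),18),('slotR',(279,124),18),('post',(360,33),22),('sqL',(304,150),18),('sqR',(397,150),18),('hexL',(210,30),18),('hexR',(296,30),18),('trayL',(203,119),8),('cross',(303,120),8)):
    w=onplane(i,p,z/1000)*1000; print(n,w.round(1),'uv',((w-c)@u).round(1),((w-c)@v).round(1))
E
```

```text
slotL [504.9 116.2] uv 5.3 -63.5
slotR [514.4 158.3] uv 5.2 -20.3
post [460.5 231.5] uv -63.5 39.2
sqL [540.3 174.8] uv 26.9 1.5
sqR [557.6 252.5] uv 26.6 81.1
hexL [433.  120.7] uv -65.9 -75.0
hexR [447.4 185.1] uv -66.0 -9.0
trayL [496.9  96.1] uv 1.9 -84.8
cross [516.5 179.8] uv 2.6 1.1
```

>>> move_arm --steps '[{"dx": 0, "dy": 0, "dz": 30, "rx": 0, "ry": 0, "rz": 0, "grip": 1}, {"dx": 0, "dy": 0, "dz": 25, "rx": 0, "ry": 0, "rz": 0, "grip": 1}, {"dx": 0, "dy": 0, "dz": 15, "rx": 0, "ry": 0, "rz": 0, "grip": 1}, {"dx": 0, "dy": 0, "dz": 7, "rx": 0, "ry": 0, "rz": 0, "grip": 1}, {"dx": 0, "dy": 0, "dz": 3.5, "rx": 0, "ry": 0, "rz": 0, "grip": 1}]'

```text
t: 6.5
tool_pos: [0.5646, 0.1245, 0.0236]
tool_rot: [-0.0, 0.111, 0.994, -0.0]
wrist_force: [-0.1, 0.3, -2.6]
finger_gap: 0.02
grasp_force: 30.0
```

>>> move_arm --steps '[{"dx": 0, "dy": 0, "dz": 0.5, "rx": 0, "ry": 0, "rz": 0, "grip": 1}, {"dx": 0, "dy": 0, "dz": 0, "rx": 0, "ry": 0, "rz": 0, "grip": 1}]'

```text
t: 6.7
tool_pos: [0.5649, 0.1245, 0.0241]
tool_rot: [0.001, 0.111, 0.994, 0.0]
wrist_force: [0.1, 0.6, -3.4]
finger_gap: 0.0198
grasp_force: 30.0
```

>>> move_arm --steps '[{"dx": 0, "dy": 0, "dz": 1.2, "rx": 0, "ry": 0, "rz": 0, "grip": 1}, {"dx": 0, "dy": 0, "dz": 0, "rx": 0, "ry": 0, "rz": 0, "grip": 1}, {"dx": 0, "dy": 0, "dz": 0, "rx": 0, "ry": 0, "rz": 0, "grip": 0.6}, {"dx": 0, "dy": 0, "dz": 0, "rx": 0, "ry": 0, "rz": 0, "grip": 0.6}, {"dx": 0, "dy": 0, "dz": 0, "rx": 0, "ry": 0, "rz": 0, "grip": 0.6}]'

```text
t: 7.2
tool_pos: [0.5646, 0.1245, 0.0223]
tool_rot: [0.0, 0.111, 0.994, 0.0]
wrist_force: [0.5, -0.2, -0.1]
finger_gap: 0.0363
grasp_force: 0.0
```

>>> move_arm --steps '[{"dx": 0, "dy": 0, "dz": -15, "rx": 0, "ry": 0, "rz": 0, "grip": 0.6}, {"dx": 0, "dy": 0, "dz": -30, "rx": 0, "ry": 0, "rz": 0, "grip": 0}, {"dx": 0, "dy": 0, "dz": -40, "rx": 0, "ry": 0, "rz": 0, "grip": 0}, {"dx": 0, "dy": 0, "dz": -15, "rx": 0, "ry": 0, "rz": 0, "grip": 0}, {"dx": 0, "dy": 0, "dz": 0, "rx": 0, "ry": 0, "rz": 0, "grip": 0}]'

```text
t: 7.7
tool_pos: [0.5656, 0.1247, 0.1255]
tool_rot: [0.002, 0.111, 0.994, 0.001]
wrist_force: [0.2, -0.4, 0.3]
finger_gap: 0.065
grasp_force: 0.0
```

```bash
python3 - <<'E'
from h import *
to(602.5,-200,125,77.25)
E
```

```text
t 7.7 pos [565.6 124.7 125.5] yaw 77.2 tilt [ 0.005  0.001 -1.   ] shift [-107.9 -308.4    0.4] rz -0.05 gap 65.0 F 0.0 q [ 0.17 -0.05  1.77 -0.    1.42 -1.17]
```

>>> move_arm --steps '[{"dx": -13.5, "dy": -38.5, "dz": 0, "rx": 0, "ry": 0, "rz": 0, "grip": 0}, {"dx": -13.5, "dy": -38.5, "dz": 0, "rx": 0, "ry": 0, "rz": 0, "grip": 0}, {"dx": -13.5, "dy": -38.5, "dz": 0, "rx": 0, "ry": 0, "rz": 0, "grip": 0}, {"dx": -13.5, "dy": -38.5, "dz": 0, "rx": 0, "ry": 0, "rz": 0, "grip": 0}, {"dx": -13.5, "dy": -38.5, "dz": 0, "rx": 0, "ry": 0, "rz": 0, "grip": 0}]'

```text
t: 8.2
tool_pos: [0.587, -0.0798, 0.1207]
tool_rot: [-0.001, 0.111, 0.994, 0.0]
wrist_force: [0.9, 0.4, -0.5]
finger_gap: 0.0928
grasp_force: 0.0
```

>>> move_arm --steps '[{"dx": -13.5, "dy": -38.5, "dz": 0, "rx": 0, "ry": 0, "rz": 0, "grip": 0}, {"dx": -13.5, "dy": -38.5, "dz": 0, "rx": 0, "ry": 0, "rz": 0, "grip": 0}, {"dx": -13.5, "dy": -38.5, "dz": 0, "rx": 0, "ry": 0, "rz": 0, "grip": 0}, {"dx": 0, "dy": 0, "dz": 0, "rx": 0, "ry": 0, "rz": 0, "grip": 0}, {"dx": 0, "dy": 0, "dz": 0, "rx": 0, "ry": 0, "rz": 0, "grip": 0}]'

```text
t: 8.7
tool_pos: [0.6009, -0.2003, 0.1205]
tool_rot: [-0.001, 0.112, 0.994, 0.0]
wrist_force: [0.3, 1.4, 0.3]
finger_gap: 0.0931
grasp_force: 0.0
```

```bash
python3 - <<'E'
from h import *
to(602.5,-200,14,77.25)
E
```

```text
t 8.7 pos [ 600.9 -200.3  120.5] yaw 77.1 tilt [-0.002  0.001 -1.   ] shift [ -1.7   0.6 106.5] rz -0.15 gap 93.1 F 0.0 q [-0.36  0.07  1.65  0.    1.42 -1.71]
```

>>> move_arm --steps '[{"dx": -1.5, "dy": 0.5, "dz": 40, "rx": 0, "ry": 0, "rz": 0, "grip": 0}, {"dx": 0, "dy": 0, "dz": 40, "rx": 0, "ry": 0, "rz": 0, "grip": 0}, {"dx": 0, "dy": 0, "dz": 20, "rx": 0, "ry": 0, "rz": 0, "grip": 0}, {"dx": 0, "dy": 0, "dz": 6.5, "rx": 0, "ry": 0, "rz": 0, "grip": 0}, {"dx": 0, "dy": 0, "dz": 0, "rx": 0, "ry": 0, "rz": 0, "grip": 1}]'

```text
t: 9.2
tool_pos: [0.6028, -0.1986, 0.0149]
tool_rot: [-0.001, 0.111, 0.994, 0.0]
wrist_force: [1.0, 0.1, 0.2]
finger_gap: 0.0883
grasp_force: 0.0
```

>>> move_arm --steps '[{"dx": 0, "dy": 0, "dz": 0, "rx": 0, "ry": 0, "rz": 0, "grip": 1}, {"dx": 0, "dy": 0, "dz": 0, "rx": 0, "ry": 0, "rz": 0, "grip": 1}, {"dx": 0, "dy": 0, "dz": 0, "rx": 0, "ry": 0, "rz": 0, "grip": 1}, {"dx": 0, "dy": 0, "dz": 0, "rx": 0, "ry": 0, "rz": 0, "grip": 1}, {"dx": 0, "dy": 0, "dz": 0, "rx": 0, "ry": 0, "rz": 0, "grip": 1}]'

```text
t: 9.7
tool_pos: [0.6035, -0.2001, 0.0166]
tool_rot: [0.001, 0.112, 0.994, -0.0]
wrist_force: [-0.4, -0.7, 6.9]
finger_gap: 0.0599
grasp_force: 30.0
```

>>> move_arm --steps '[{"dx": 0, "dy": 0, "dz": -20, "rx": 0, "ry": 0, "rz": 0, "grip": 1}, {"dx": 0, "dy": 0, "dz": -35, "rx": 0, "ry": 0, "rz": 0, "grip": 1}, {"dx": 0, "dy": 0, "dz": -35, "rx": 0, "ry": 0, "rz": 0, "grip": 1}, {"dx": 17, "dy": 29, "dz": 0, "rx": 0, "ry": 0, "rz": 0, "grip": 1}, {"dx": 21.5, "dy": 36, "dz": 0, "rx": 0, "ry": 0, "rz": 0, "grip": 1}]'

```text
t: 10.2
tool_pos: [0.58, -0.1279, 0.1063]
tool_rot: [0.001, 0.113, 0.994, -0.0]
wrist_force: [0.3, 1.4, -3.9]
finger_gap: 0.0598
grasp_force: 30.0
```

>>> move_arm --steps '[{"dx": 25, "dy": 42, "dz": 0, "rx": 0, "ry": 0, "rz": 0, "grip": 1}, {"dx": 25, "dy": 42, "dz": 0, "rx": 0, "ry": 0, "rz": 0, "grip": 1}, {"dx": 25, "dy": 42, "dz": 0, "rx": 0, "ry": 0, "rz": 0, "grip": 1}, {"dx": 25, "dy": 42, "dz": 0, "rx": 0, "ry": 0, "rz": 0, "grip": 1}, {"dx": 25, "dy": 42, "dz": 0, "rx": 0, "ry": 0, "rz": 0, "grip": 1}]'

```text
t: 10.7
tool_pos: [0.5034, 0.1063, 0.1054]
tool_rot: [-0.0, 0.112, 0.994, 0.0]
wrist_force: [0.8, 0.2, -3.6]
finger_gap: 0.0602
grasp_force: 30.0
```

>>> move_arm --steps '[{"dx": 25, "dy": 42, "dz": 0, "rx": 0, "ry": 0, "rz": 0, "grip": 1}, {"dx": 25, "dy": 42, "dz": 0, "rx": 0, "ry": 0, "rz": 0, "grip": 1}, {"dx": 20, "dy": 32, "dz": 0, "rx": 0, "ry": 0, "rz": 0, "grip": 1}, {"dx": 0, "dy": 0, "dz": 0, "rx": 0, "ry": 0, "rz": 0, "grip": 1}, {"dx": 0, "dy": 0, "dz": 0, "rx": 0, "ry": 0, "rz": 0, "grip": 1}]'

```text
t: 11.2
tool_pos: [0.4616, 0.2338, 0.1052]
tool_rot: [-0.0, 0.111, 0.994, -0.0]
wrist_force: [0.1, -0.4, -4.2]
finger_gap: 0.0597
grasp_force: 30.0
```

```bash
python3 - <<'E'
from h import *
to(462,233,22.5,77.25)
i,im=shot('top','t2')
cv2.imwrite('pics/t2c.png',cv2.resize(im[90:250,120:340,::-1],(800,582),interpolation=cv2.INTER_CUBIC))
E
```

```text
t 11.2 pos [461.6 233.8 105.2] yaw 77.3 tilt [-0. -0. -1.] shift [-0.6 -0.7 82.7] rz 0.05 gap 59.7 F 30.0 q [ 0.42 -0.18  1.91 -0.    1.41 -0.93]
```

View pics/t2c.png

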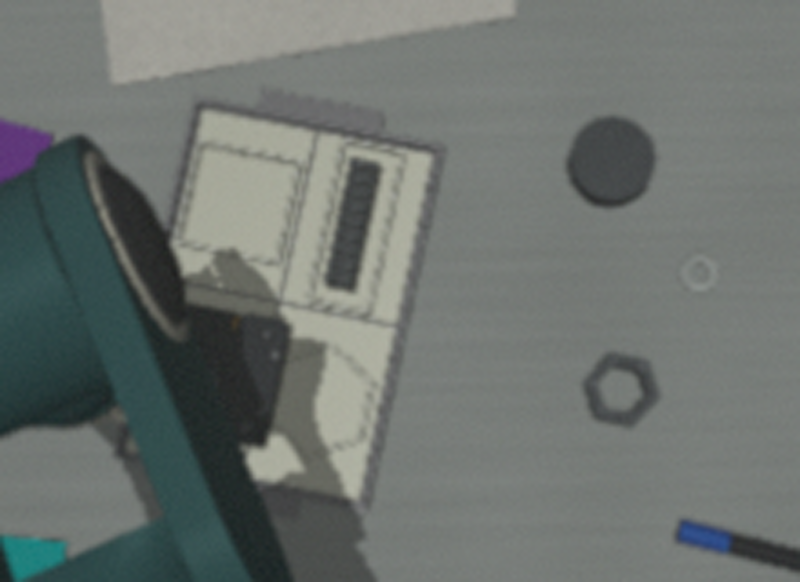

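The crop shows the long rack lying inside its slot, around (351,225). The ring is held over the post. I'll lower it.

>>> move_arm --steps '[{"dx": -0.5, "dy": -0.5, "dz": 30, "rx": 0, "ry": 0, "rz": 0, "grip": 1}, {"dx": 0, "dy": 0, "dz": 25, "rx": 0, "ry": 0, "rz": 0, "grip": 1}, {"dx": 0, "dy": 0, "dz": 15, "rx": 0, "ry": 0, "rz": 0, "grip": 1}, {"dx": 0, "dy": 0, "dz": 8, "rx": 0, "ry": 0, "rz": 0, "grip": 1}, {"dx": 0, "dy": 0, "dz": 2, "rx": 0, "ry": 0, "rz": 0, "grip": 1}]'

```text
t: 11.75
tool_pos: [0.4625, 0.2322, 0.025]
tool_rot: [-0.0, 0.112, 0.994, -0.0]
wrist_force: [-0.4, -0.2, -3.2]
finger_gap: 0.0596
grasp_force: 30.0
```

>>> move_arm --steps '[{"dx": 0, "dy": 0, "dz": 1, "rx": 0, "ry": 0, "rz": 0, "grip": 1}, {"dx": 0, "dy": 0, "dz": 0, "rx": 0, "ry": 0, "rz": 0, "grip": 1}]'

```text
t: 11.95
tool_pos: [0.4629, 0.2329, 0.0254]
tool_rot: [0.001, 0.112, 0.994, 0.0]
wrist_force: [-0.4, 0.2, -4.2]
finger_gap: 0.0598
grasp_force: 30.0
```

>>> move_arm --steps '[{"dx": 0, "dy": 0, "dz": 1, "rx": 0, "ry": 0, "rz": 0, "grip": 1}, {"dx": 0, "dy": 0, "dz": 0, "rx": 0, "ry": 0, "rz": 0, "grip": 1}, {"dx": 0, "dy": 0, "dz": 0, "rx": 0, "ry": 0, "rz": 0, "grip": 1}]'

```text
t: 12.25
tool_pos: [0.463, 0.233, 0.0246]
tool_rot: [0.001, 0.111, 0.994, 0.0]
wrist_force: [-2.3, -0.9, 5.8]
finger_gap: 0.0598
grasp_force: 30.0
```

>>> move_arm --steps '[{"dx": 0, "dy": 0, "dz": 0, "rx": 0, "ry": 0, "rz": 0, "grip": 0.2}, {"dx": 0, "dy": 0, "dz": 0, "rx": 0, "ry": 0, "rz": 0, "grip": 0.2}, {"dx": 0, "dy": 0, "dz": 0, "rx": 0, "ry": 0, "rz": 0, "grip": 0.2}, {"dx": 0, "dy": 0, "dz": -20, "rx": 0, "ry": 0, "rz": 0, "grip": 0.2}, {"dx": 0, "dy": 0, "dz": -40, "rx": 0, "ry": 0, "rz": 0, "grip": 0}]'

```text
t: 12.75
tool_pos: [0.461, 0.2321, 0.0814]
tool_rot: [-0.002, 0.112, 0.994, -0.001]
wrist_force: [0.5, 0.2, -0.2]
finger_gap: 0.0788
grasp_force: 0.0
```

>>> move_arm --steps '[{"dx": 0, "dy": 0, "dz": -40, "rx": 0, "ry": 0, "rz": 0, "grip": 0}, {"dx": 0, "dy": 0, "dz": 0, "rx": 0, "ry": 0, "rz": 0, "grip": 0}]'

```text
t: 12.95
tool_pos: [0.4643, 0.2336, 0.129]
tool_rot: [0.003, 0.111, 0.994, 0.002]
wrist_force: [1.1, 0.1, -0.4]
finger_gap: 0.0916
grasp_force: 0.0
```

```bash
python3 - <<'E'
from h import *
to(614.8,-344.2,120,77.25)
E
```

```text
t 12.95 pos [464.3 233.6 129. ] yaw 77.2 tilt [ 0.007  0.003 -1.   ] shift [-274.7 -530.2    8.3] rz -0.05 gap 91.6 F 0.0 q [ 0.42 -0.19  1.89  0.    1.44 -0.93]
```

>>> move_arm --steps '[{"dx": -17, "dy": -33, "dz": 0, "rx": 0, "ry": 0, "rz": 0, "grip": 0}, {"dx": -21, "dy": -40, "dz": 0, "rx": 0, "ry": 0, "rz": 0, "grip": 0}, {"dx": -21, "dy": -40, "dz": 0, "rx": 0, "ry": 0, "rz": 0, "grip": 0}, {"dx": -21, "dy": -40, "dz": 0, "rx": 0, "ry": 0, "rz": 0, "grip": 0}, {"dx": -21, "dy": -40, "dz": 0, "rx": 0, "ry": 0, "rz": 0, "grip": 0}]'

```text
t: 13.45
tool_pos: [0.5182, 0.0204, 0.123]
tool_rot: [-0.0, 0.111, 0.994, 0.0]
wrist_force: [1.1, 0.7, -0.5]
finger_gap: 0.093
grasp_force: 0.0
```

>>> move_arm --steps '[{"dx": -21, "dy": -40, "dz": 0, "rx": 0, "ry": 0, "rz": 0, "grip": 0}, {"dx": -21, "dy": -40, "dz": 0, "rx": 0, "ry": 0, "rz": 0, "grip": 0}, {"dx": -21, "dy": -40, "dz": 0, "rx": 0, "ry": 0, "rz": 0, "grip": 0}, {"dx": -21, "dy": -40, "dz": 0, "rx": 0, "ry": 0, "rz": 0, "grip": 0}, {"dx": -21, "dy": -40, "dz": 0, "rx": 0, "ry": 0, "rz": 0, "grip": 0}]'

```text
t: 13.95
tool_pos: [0.5763, -0.1981, 0.1228]
tool_rot: [-0.0, 0.112, 0.994, 0.0]
wrist_force: [-0.2, -0.0, -0.3]
finger_gap: 0.0933
grasp_force: 0.0
```

>>> move_arm --steps '[{"dx": -21, "dy": -40, "dz": 0, "rx": 0, "ry": 0, "rz": 0, "grip": 0}, {"dx": -21, "dy": -40, "dz": 0, "rx": 0, "ry": 0, "rz": 0, "grip": 0}, {"dx": -21, "dy": -40, "dz": 0, "rx": 0, "ry": 0, "rz": 0, "grip": 0}, {"dx": -6, "dy": -17, "dz": 0, "rx": 0, "ry": 0, "rz": 0, "grip": 0}, {"dx": 0, "dy": 0, "dz": 0, "rx": 0, "ry": 0, "rz": 0, "grip": 0}]'

```text
t: 14.45
tool_pos: [0.6127, -0.3469, 0.1221]
tool_rot: [-0.001, 0.113, 0.994, 0.0]
wrist_force: [0.8, 0.2, 0.1]
finger_gap: 0.093
grasp_force: 0.0
```

```bash
python3 - <<'E'
from h import *
to(614.8,-344.2,14,77.25)
i,im=shot('wrist','w4')
E
```

```text
t 14.45 pos [ 612.7 -346.9  122.1] yaw 77.07 tilt [-0.001  0.001 -1.   ] shift [ -1.5   3.1 108.1] rz -0.18 gap 93.0 F 0.0 q [-0.55  0.22  1.48 -0.    1.44 -1.9 ]
```

View pics/w4.png

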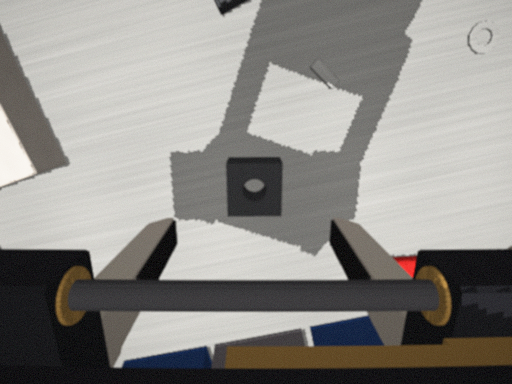

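The wrist view shows the block centred between the fingers at (254,187), square to them. I'll grasp it.

>>> move_arm --steps '[{"dx": -1.5, "dy": 2, "dz": 40, "rx": 0, "ry": 0, "rz": 0, "grip": 0}, {"dx": 0, "dy": 0, "dz": 40, "rx": 0, "ry": 0, "rz": 0, "grip": 0}, {"dx": 0, "dy": 0, "dz": 20, "rx": 0, "ry": 0, "rz": 0, "grip": 0}, {"dx": 0, "dy": 0, "dz": 7, "rx": 0, "ry": 0, "rz": 0, "grip": 0}, {"dx": 0, "dy": 0, "dz": 0, "rx": 0, "ry": 0, "rz": 0, "grip": 0}]'

```text
t: 15.0
tool_pos: [0.6149, -0.3422, 0.0162]
tool_rot: [-0.0, 0.111, 0.994, 0.0]
wrist_force: [0.4, -0.0, -1.1]
finger_gap: 0.0933
grasp_force: 0.0
```

>>> move_arm --steps '[{"dx": 0, "dy": 0, "dz": 0, "rx": 0, "ry": 0, "rz": 0, "grip": 1}, {"dx": 0, "dy": 0, "dz": 0, "rx": 0, "ry": 0, "rz": 0, "grip": 1}, {"dx": 0, "dy": 0, "dz": 0, "rx": 0, "ry": 0, "rz": 0, "grip": 1}, {"dx": 0, "dy": 0, "dz": 0, "rx": 0, "ry": 0, "rz": 0, "grip": 1}, {"dx": 0, "dy": 0, "dz": 0, "rx": 0, "ry": 0, "rz": 0, "grip": 1}]'

```text
t: 15.5
tool_pos: [0.6151, -0.3435, 0.0168]
tool_rot: [0.0, 0.112, 0.994, -0.0]
wrist_force: [-0.1, -0.1, -0.2]
finger_gap: 0.0575
grasp_force: 0.0
```

>>> move_arm --steps '[{"dx": 0, "dy": 0, "dz": 0, "rx": 0, "ry": 0, "rz": 0, "grip": 1}, {"dx": 0, "dy": 0, "dz": 0, "rx": 0, "ry": 0, "rz": 0, "grip": 1}, {"dx": 0, "dy": 0, "dz": 0, "rx": 0, "ry": 0, "rz": 0, "grip": 1}]'

```text
t: 15.8
tool_pos: [0.615, -0.3438, 0.0167]
tool_rot: [0.0, 0.112, 0.994, -0.0]
wrist_force: [-1.5, -3.4, 4.0]
finger_gap: 0.0494
grasp_force: 30.0
```

```bash
python3 - <<'E'
from h import *
to(582.5,206,105,77.25)
E
```

```text
t 15.8 pos [ 615.  -343.8   16.7] yaw 77.19 tilt [ 0.    -0.001 -1.   ] shift [153.6 528.8 -88.6] rz -0.06 gap 49.4 F 30.0 q [-0.55  0.3   1.57 -0.    1.28 -1.89]
```

>>> move_arm --steps '[{"dx": 0, "dy": 0, "dz": -20, "rx": 0, "ry": 0, "rz": 0, "grip": 1}, {"dx": 0, "dy": 0, "dz": -35, "rx": 0, "ry": 0, "rz": 0, "grip": 1}, {"dx": 0, "dy": 0, "dz": -35, "rx": 0, "ry": 0, "rz": 0, "grip": 1}, {"dx": 8, "dy": 28, "dz": 0, "rx": 0, "ry": 0, "rz": 0, "grip": 1}, {"dx": 11, "dy": 38, "dz": 0, "rx": 0, "ry": 0, "rz": 0, "grip": 1}]'

```text
t: 16.3
tool_pos: [0.611, -0.275, 0.1068]
tool_rot: [0.0, 0.112, 0.994, 0.0]
wrist_force: [0.9, 0.6, -5.4]
finger_gap: 0.0499
grasp_force: 30.0
```

>>> move_arm --steps '[{"dx": 12, "dy": 42, "dz": 0, "rx": 0, "ry": 0, "rz": 0, "grip": 1}, {"dx": 12, "dy": 42, "dz": 0, "rx": 0, "ry": 0, "rz": 0, "grip": 1}, {"dx": 12, "dy": 42, "dz": 0, "rx": 0, "ry": 0, "rz": 0, "grip": 1}, {"dx": 12, "dy": 42, "dz": 0, "rx": 0, "ry": 0, "rz": 0, "grip": 1}, {"dx": 12, "dy": 42, "dz": 0, "rx": 0, "ry": 0, "rz": 0, "grip": 1}]'

```text
t: 16.8
tool_pos: [0.5984, -0.0548, 0.1057]
tool_rot: [-0.001, 0.112, 0.994, 0.0]
wrist_force: [0.6, -0.2, -4.7]
finger_gap: 0.0496
grasp_force: 30.0
```

>>> move_arm --steps '[{"dx": 12, "dy": 42, "dz": 0, "rx": 0, "ry": 0, "rz": 0, "grip": 1}, {"dx": 12, "dy": 42, "dz": 0, "rx": 0, "ry": 0, "rz": 0, "grip": 1}, {"dx": 12, "dy": 42, "dz": 0, "rx": 0, "ry": 0, "rz": 0, "grip": 1}, {"dx": 12, "dy": 42, "dz": 0, "rx": 0, "ry": 0, "rz": 0, "grip": 1}, {"dx": 12, "dy": 42, "dz": 0, "rx": 0, "ry": 0, "rz": 0, "grip": 1}]'

```text
t: 17.3
tool_pos: [0.5863, 0.1633, 0.1058]
tool_rot: [-0.001, 0.111, 0.994, 0.0]
wrist_force: [0.7, 0.7, -3.9]
finger_gap: 0.0495
grasp_force: 30.0
```

>>> move_arm --steps '[{"dx": 14, "dy": 42, "dz": 0, "rx": 0, "ry": 0, "rz": 0, "grip": 1}, {"dx": 0, "dy": 0, "dz": 0, "rx": 0, "ry": 0, "rz": 0, "grip": 1}, {"dx": 0, "dy": 0, "dz": 0, "rx": 0, "ry": 0, "rz": 0, "grip": 1}]'

```text
t: 17.6
tool_pos: [0.5822, 0.2063, 0.1056]
tool_rot: [-0.001, 0.11, 0.994, -0.0]
wrist_force: [0.2, -1.3, -5.0]
finger_gap: 0.0496
grasp_force: 30.0
```

```bash
python3 - <<'E'
from h import *
to(583.2,206,24.5,77.25)
E
```

```text
t 17.6 pos [582.2 206.3 105.6] yaw 77.31 tilt [-0.001 -0.    -1.   ] shift [-1.2 -0.  81.1] rz 0.06 gap 49.6 F 30.0 q [ 0.3   0.05  1.7   0.    1.4  -1.05]
```

>>> move_arm --steps '[{"dx": -1, "dy": 0, "dz": 30, "rx": 0, "ry": 0, "rz": 0, "grip": 1}, {"dx": 0, "dy": 0, "dz": 25, "rx": 0, "ry": 0, "rz": 0, "grip": 1}, {"dx": 0, "dy": 0, "dz": 15, "rx": 0, "ry": 0, "rz": 0, "grip": 1}, {"dx": 0, "dy": 0, "dz": 8, "rx": 0, "ry": 0, "rz": 0, "grip": 1}, {"dx": 0, "dy": 0, "dz": 2, "rx": 0, "ry": 0, "rz": 0, "grip": 1}]'

```text
t: 18.1
tool_pos: [0.5838, 0.2046, 0.0259]
tool_rot: [-0.0, 0.112, 0.994, -0.0]
wrist_force: [-0.1, -0.5, -4.1]
finger_gap: 0.0496
grasp_force: 30.0
```

>>> move_arm --steps '[{"dx": 0, "dy": 0, "dz": 1, "rx": 0, "ry": 0, "rz": 0, "grip": 1}, {"dx": 0, "dy": 0, "dz": 0, "rx": 0, "ry": 0, "rz": 0, "grip": 1}, {"dx": 0, "dy": 0, "dz": 0, "rx": 0, "ry": 0, "rz": 0, "grip": 1}]'

```text
t: 18.4
tool_pos: [0.5843, 0.2053, 0.0264]
tool_rot: [0.001, 0.112, 0.994, 0.0]
wrist_force: [-0.1, 0.0, -3.7]
finger_gap: 0.0497
grasp_force: 30.0
```

>>> move_arm --steps '[{"dx": 0, "dy": 0, "dz": 1.5, "rx": 0, "ry": 0, "rz": 0, "grip": 1}, {"dx": 0, "dy": 0, "dz": 0, "rx": 0, "ry": 0, "rz": 0, "grip": 1}, {"dx": 0, "dy": 0, "dz": 0, "rx": 0, "ry": 0, "rz": 0, "grip": 1}]'

```text
t: 18.7
tool_pos: [0.5842, 0.2053, 0.0247]
tool_rot: [0.001, 0.111, 0.994, 0.0]
wrist_force: [-0.7, 0.8, 4.9]
finger_gap: 0.0495
grasp_force: 30.0
```

>>> move_arm --steps '[{"dx": 0, "dy": 0, "dz": 0, "rx": 0, "ry": 0, "rz": 0, "grip": 0.3}, {"dx": 0, "dy": 0, "dz": 0, "rx": 0, "ry": 0, "rz": 0, "grip": 0.3}, {"dx": 0, "dy": 0, "dz": 0, "rx": 0, "ry": 0, "rz": 0, "grip": 0.3}, {"dx": 0, "dy": 0, "dz": -20, "rx": 0, "ry": 0, "rz": 0, "grip": 0.3}, {"dx": 0, "dy": 0, "dz": -40, "rx": 0, "ry": 0, "rz": 0, "grip": 0}]'

```text
t: 19.2
tool_pos: [0.5823, 0.2047, 0.0815]
tool_rot: [-0.002, 0.112, 0.994, -0.001]
wrist_force: [0.3, -0.1, 0.2]
finger_gap: 0.0691
grasp_force: 0.0
```

>>> move_arm --steps '[{"dx": 0, "dy": 0, "dz": -40, "rx": 0, "ry": 0, "rz": 0, "grip": 0}, {"dx": 0, "dy": 0, "dz": 0, "rx": 0, "ry": 0, "rz": 0, "grip": 0}]'

```text
t: 19.4
tool_pos: [0.5859, 0.2058, 0.13]
tool_rot: [0.004, 0.112, 0.994, 0.002]
wrist_force: [0.2, -0.4, 1.1]
finger_gap: 0.0845
grasp_force: 0.0
```

```bash
python3 - <<'E'
from h import *
to(446.5,-59,120,107)
E
```

```text
t 19.4 pos [585.9 205.8 130. ] yaw 77.19 tilt [ 0.007  0.002 -1.   ] shift [  77.3 -289.2    8.4] rz -29.81 gap 84.5 F 0.0 q [ 0.3   0.03  1.68  0.    1.43 -1.05]
```

>>> move_arm --steps '[{"dx": 11, "dy": -41, "dz": 0, "rx": 0, "ry": 0, "rz": 0, "grip": 0}, {"dx": 11, "dy": -41, "dz": 0, "rx": 0, "ry": 0, "rz": 0, "grip": 0}, {"dx": 11, "dy": -41, "dz": 0, "rx": 0, "ry": 0, "rz": 0, "grip": 0}, {"dx": 11, "dy": -41, "dz": 0, "rx": 0, "ry": 0, "rz": 0, "grip": 0}, {"dx": 11, "dy": -41, "dz": 0, "rx": 0, "ry": 0, "rz": 0, "grip": 0}]'

```text
t: 19.9
tool_pos: [0.4836, 0.0163, 0.1233]
tool_rot: [-0.0, 0.111, 0.994, -0.0]
wrist_force: [0.5, -0.7, -0.3]
finger_gap: 0.0929
grasp_force: 0.0
```

>>> move_arm --steps '[{"dx": 11, "dy": -41, "dz": 0, "rx": 0, "ry": 0, "rz": 0, "grip": 0}, {"dx": 11, "dy": -43, "dz": 0, "rx": 0, "ry": 0, "rz": 0, "grip": 0}, {"dx": 0, "dy": 0, "dz": 0, "rx": 0, "ry": 0, "rz": -8, "grip": 0}, {"dx": 0, "dy": 0, "dz": 0, "rx": 0, "ry": 0, "rz": -8, "grip": 0}, {"dx": 0, "dy": 0, "dz": 0, "rx": 0, "ry": 0, "rz": -8, "grip": 0}]'

```text
t: 20.4
tool_pos: [0.4444, -0.06, 0.1235]
tool_rot: [-0.0, -0.1, 0.995, 0.0]
wrist_force: [-0.1, 0.1, 0.7]
finger_gap: 0.0926
grasp_force: 0.0
```

>>> move_arm --steps '[{"dx": 0, "dy": 0, "dz": 0, "rx": 0, "ry": 0, "rz": -5.8, "grip": 0}, {"dx": 0, "dy": 0, "dz": 0, "rx": 0, "ry": 0, "rz": 0, "grip": 0}, {"dx": 0, "dy": 0, "dz": 0, "rx": 0, "ry": 0, "rz": 0, "grip": 0}]'

```text
t: 20.7
tool_pos: [0.4446, -0.0596, 0.1236]
tool_rot: [-0.0, -0.146, 0.989, 0.0]
wrist_force: [1.3, -0.0, 0.2]
finger_gap: 0.0928
grasp_force: 0.0
```

```bash
python3 - <<'E'
from h import *
to(446.5,-59,14,107)
i,im=shot('wrist','w5')
E
```

```text
t 20.7 pos [444.6 -59.6 123.6] yaw 106.81 tilt [-0.  0. -1.] shift [ -2.   -0.  109.6] rz -0.19 gap 92.8 F 0.0 q [-0.19 -0.36  2.03 -0.    1.47 -2.05]
```

View pics/w5.png

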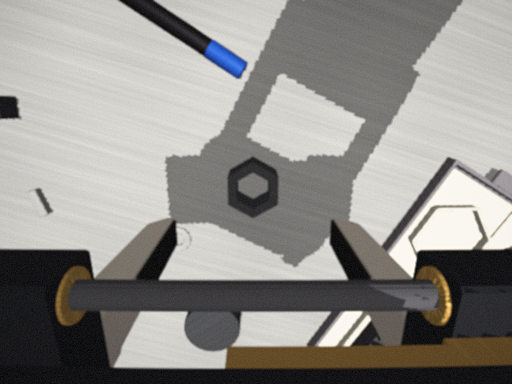

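The wrist view shows the nut at (253,187) with its flats facing the fingers. I'll grasp it.

>>> move_arm --steps '[{"dx": -2, "dy": 0, "dz": 40, "rx": 0, "ry": 0, "rz": 0, "grip": 0}, {"dx": 0, "dy": 0, "dz": 40, "rx": 0, "ry": 0, "rz": 0, "grip": 0}, {"dx": 0, "dy": 0, "dz": 20, "rx": 0, "ry": 0, "rz": 0, "grip": 0}, {"dx": 0, "dy": 0, "dz": 8.5, "rx": 0, "ry": 0, "rz": 0, "grip": 0}, {"dx": 0, "dy": 0, "dz": 0, "rx": 0, "ry": 0, "rz": 0, "grip": 0}]'

```text
t: 21.25
tool_pos: [0.4463, -0.0589, 0.0149]
tool_rot: [-0.001, -0.147, 0.989, 0.0]
wrist_force: [0.5, -0.3, -0.1]
finger_gap: 0.0931
grasp_force: 0.0
```

>>> move_arm --steps '[{"dx": 0, "dy": 0, "dz": 0, "rx": 0, "ry": 0, "rz": 0, "grip": 1}, {"dx": 0, "dy": 0, "dz": 0, "rx": 0, "ry": 0, "rz": 0, "grip": 1}, {"dx": 0, "dy": 0, "dz": 0, "rx": 0, "ry": 0, "rz": 0, "grip": 1}, {"dx": 0, "dy": 0, "dz": 0, "rx": 0, "ry": 0, "rz": 0, "grip": 1}, {"dx": 0, "dy": 0, "dz": 0, "rx": 0, "ry": 0, "rz": 0, "grip": 1}]'

```text
t: 21.75
tool_pos: [0.4467, -0.059, 0.0157]
tool_rot: [0.0, -0.148, 0.989, -0.0]
wrist_force: [0.7, 0.9, -0.4]
finger_gap: 0.0575
grasp_force: 0.0
```

>>> move_arm --steps '[{"dx": 0, "dy": 0, "dz": 0, "rx": 0, "ry": 0, "rz": 0, "grip": 1}, {"dx": 0, "dy": 0, "dz": 0, "rx": 0, "ry": 0, "rz": 0, "grip": 1}, {"dx": 0, "dy": 0, "dz": 0, "rx": 0, "ry": 0, "rz": 0, "grip": 1}, {"dx": 0, "dy": 0, "dz": 0, "rx": 0, "ry": 0, "rz": 0, "grip": 1}]'

```text
t: 22.15
tool_pos: [0.4467, -0.059, 0.0155]
tool_rot: [0.0, -0.148, 0.989, -0.0]
wrist_force: [-0.2, 0.9, 1.8]
finger_gap: 0.0458
grasp_force: 30.0
```

```bash
python3 - <<'E'
from h import *
to(444,152,105,77.25)
E
```

```text
t 22.15 pos [446.7 -59.   15.5] yaw 107.0 tilt [ 0. -0. -1.] shift [-59.1 202.6 -89.5] rz 29.75 gap 45.8 F 30.0 q [-0.19 -0.26  2.13 -0.    1.27 -2.06]
```

>>> move_arm --steps '[{"dx": 0, "dy": 0, "dz": -20, "rx": 0, "ry": 0, "rz": 0, "grip": 1}, {"dx": 0, "dy": 0, "dz": -35, "rx": 0, "ry": 0, "rz": 0, "grip": 1}, {"dx": 0, "dy": 0, "dz": -35, "rx": 0, "ry": 0, "rz": 0, "grip": 1}, {"dx": -9, "dy": 30, "dz": 0, "rx": 0, "ry": 0, "rz": 0, "grip": 1}, {"dx": -10, "dy": 35, "dz": 0, "rx": 0, "ry": 0, "rz": 0, "grip": 1}]'

```text
t: 22.65
tool_pos: [0.4461, 0.0088, 0.1063]
tool_rot: [0.001, -0.147, 0.989, -0.0]
wrist_force: [-0.3, -0.5, -3.9]
finger_gap: 0.0458
grasp_force: 30.0
```

>>> move_arm --steps '[{"dx": -10, "dy": 35, "dz": 0, "rx": 0, "ry": 0, "rz": 0, "grip": 1}, {"dx": -10, "dy": 35, "dz": 0, "rx": 0, "ry": 0, "rz": 0, "grip": 1}, {"dx": -10, "dy": 35, "dz": 0, "rx": 0, "ry": 0, "rz": 0, "grip": 1}, {"dx": -10, "dy": 32.5, "dz": 0, "rx": 0, "ry": 0, "rz": 0, "grip": 1}, {"dx": 0, "dy": 0, "dz": 0, "rx": 0, "ry": 0, "rz": 8, "grip": 1}]'

```text
t: 23.15
tool_pos: [0.4433, 0.1549, 0.105]
tool_rot: [-0.0, -0.08, 0.997, 0.0]
wrist_force: [-0.4, -1.1, -3.3]
finger_gap: 0.0459
grasp_force: 30.0
```

>>> move_arm --steps '[{"dx": 0, "dy": 0, "dz": 0, "rx": 0, "ry": 0, "rz": 8, "grip": 1}, {"dx": 0, "dy": 0, "dz": 0, "rx": 0, "ry": 0, "rz": 8, "grip": 1}, {"dx": 0, "dy": 0, "dz": 0, "rx": 0, "ry": 0, "rz": 5.8, "grip": 1}, {"dx": 0, "dy": 0, "dz": 0, "rx": 0, "ry": 0, "rz": 0, "grip": 1}, {"dx": 0, "dy": 0, "dz": 0, "rx": 0, "ry": 0, "rz": 0, "grip": 1}]'

```text
t: 23.65
tool_pos: [0.4437, 0.1519, 0.1052]
tool_rot: [-0.0, 0.11, 0.994, -0.0]
wrist_force: [-0.2, 0.1, -2.5]
finger_gap: 0.0454
grasp_force: 30.0
```

```bash
python3 - <<'E'
from h import *
to(444,151.5,23.5,77.25)
E
```

```text
t 23.65 pos [443.7 151.9 105.2] yaw 77.38 tilt [-0. -0. -1.] shift [-0.4 -0.3 81.7] rz 0.13 gap 45.4 F 30.0 q [ 0.28 -0.3   2.01  0.    1.43 -1.08]
```

>>> move_arm --steps '[{"dx": 0, "dy": 0, "dz": 30, "rx": 0, "ry": 0, "rz": 0, "grip": 1}, {"dx": 0, "dy": 0, "dz": 25, "rx": 0, "ry": 0, "rz": 0, "grip": 1}, {"dx": 0, "dy": 0, "dz": 15, "rx": 0, "ry": 0, "rz": 0, "grip": 1}, {"dx": 0, "dy": 0, "dz": 8, "rx": 0, "ry": 0, "rz": 0, "grip": 1}, {"dx": 0, "dy": 0, "dz": 2, "rx": 0, "ry": 0, "rz": 0, "grip": 1}]'

```text
t: 24.15
tool_pos: [0.4438, 0.1519, 0.0251]
tool_rot: [-0.0, 0.111, 0.994, -0.0]
wrist_force: [0.6, -0.8, -2.8]
finger_gap: 0.0458
grasp_force: 30.0
```

>>> move_arm --steps '[{"dx": 0, "dy": 0, "dz": 1, "rx": 0, "ry": 0, "rz": 0, "grip": 1}, {"dx": 0, "dy": 0, "dz": 0, "rx": 0, "ry": 0, "rz": 0, "grip": 1}, {"dx": 0, "dy": 0, "dz": 0, "rx": 0, "ry": 0, "rz": 0, "grip": 1}]'

```text
t: 24.45
tool_pos: [0.4442, 0.152, 0.0252]
tool_rot: [0.001, 0.111, 0.994, 0.0]
wrist_force: [0.6, -0.2, -1.6]
finger_gap: 0.0454
grasp_force: 30.0
```

>>> move_arm --steps '[{"dx": 0, "dy": 0, "dz": 1.3, "rx": 0, "ry": 0, "rz": 0, "grip": 1}, {"dx": 0, "dy": 0, "dz": 0, "rx": 0, "ry": 0, "rz": 0, "grip": 1}, {"dx": 0, "dy": 0, "dz": 0, "rx": 0, "ry": 0, "rz": 0, "grip": 0.36}, {"dx": 0, "dy": 0, "dz": 0, "rx": 0, "ry": 0, "rz": 0, "grip": 0.36}, {"dx": 0, "dy": 0, "dz": 0, "rx": 0, "ry": 0, "rz": 0, "grip": 0.36}]'

```text
t: 24.95
tool_pos: [0.4439, 0.1519, 0.0233]
tool_rot: [0.0, 0.112, 0.994, 0.0]
wrist_force: [-0.1, -0.0, 0.4]
finger_gap: 0.059
grasp_force: 0.0
```

>>> move_arm --steps '[{"dx": 0, "dy": 0, "dz": -15, "rx": 0, "ry": 0, "rz": 0, "grip": 0.36}, {"dx": 0, "dy": 0, "dz": -30, "rx": 0, "ry": 0, "rz": 0, "grip": 0.36}, {"dx": 0, "dy": 0, "dz": -40, "rx": 0, "ry": 0, "rz": 0, "grip": 0.36}, {"dx": 0, "dy": 0, "dz": -40, "rx": 0, "ry": 0, "rz": 0, "grip": 0.36}, {"dx": 0, "dy": -40, "dz": 0, "rx": 0, "ry": 0, "rz": 0, "grip": 0.36}]'

```text
t: 25.45
tool_pos: [0.437, 0.1149, 0.1548]
tool_rot: [0.004, 0.11, 0.994, 0.002]
wrist_force: [0.1, -1.0, -0.6]
finger_gap: 0.0596
grasp_force: 0.0
```

>>> move_arm --steps '[{"dx": 0, "dy": -45, "dz": -10, "rx": 0, "ry": 0, "rz": 0, "grip": 0.36}, {"dx": 0, "dy": -45, "dz": -10, "rx": 0, "ry": 0, "rz": 0, "grip": 0.36}, {"dx": 0, "dy": -45, "dz": 0, "rx": 0, "ry": 0, "rz": 0, "grip": 0.36}, {"dx": 0, "dy": -45, "dz": 0, "rx": 0, "ry": 0, "rz": 0, "grip": 0.36}, {"dx": 0, "dy": -45, "dz": 0, "rx": 0, "ry": 0, "rz": 0, "grip": 0.36}]'

```text
t: 25.95
tool_pos: [0.3843, -0.108, 0.1697]
tool_rot: [0.001, 0.111, 0.994, -0.0]
wrist_force: [0.9, -0.5, -1.0]
finger_gap: 0.0596
grasp_force: 0.0
```

>>> move_arm --steps '[{"dx": 0, "dy": -40, "dz": 0, "rx": 0, "ry": 0, "rz": 0, "grip": 0.36}, {"dx": 0, "dy": 0, "dz": 0, "rx": 0, "ry": 0, "rz": 0, "grip": 0.36}, {"dx": 0, "dy": 0, "dz": 0, "rx": 0, "ry": 0, "rz": 0, "grip": 0.36}]'

```text
t: 26.25
tool_pos: [0.376, -0.146, 0.1691]
tool_rot: [0.0, 0.113, 0.994, -0.0]
wrist_force: [0.2, 0.7, -0.4]
finger_gap: 0.0596
grasp_force: 0.0
```

```bash
python3 - <<'E'
from h import *
i,t=shot('top','t9'); i,s=shot('scene','s9')
A=cv2.resize(t[100:240,140:430,::-1],(800,386),interpolation=cv2.INTER_CUBIC)
B=cv2.resize(s[170:270,50:370,::-1],(680,213),interpolation=cv2.INTER_CUBIC)
c=np.zeros((600,800,3),np.uint8);c[:386]=A;c[387:600,:680]=B;cv2.imwrite('pics/fin.png',c)
E
```

```text
(no output)
```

View pics/fin.png

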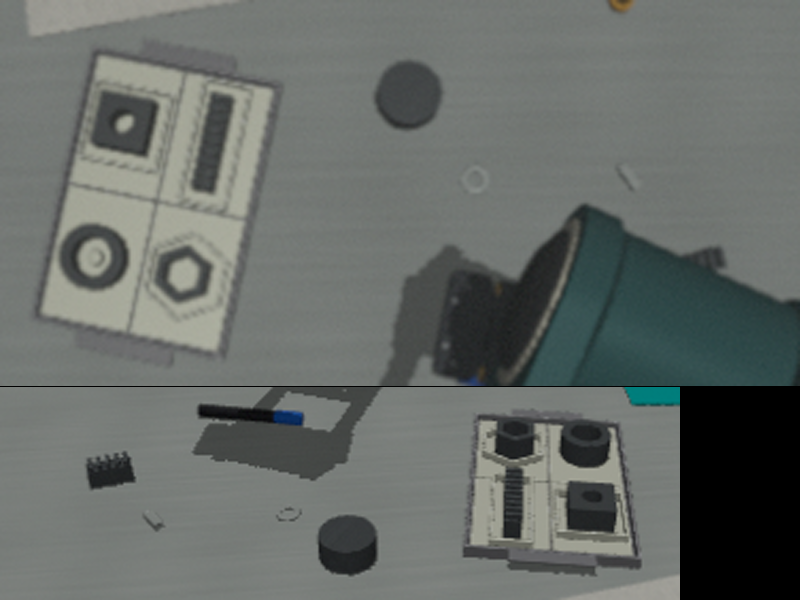

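In the final picture all four parts lie flat in their places: block (125,122), long rack (213,143), ring over the post (95,257) and nut (183,272). The disc and the short rack have not been moved.

```bash
python3 -c "
from station import manip
print(manip.close_job())"
```

```text
the job is handed in; nothing more can be done
None
```

The kit is packed and handed in: long rack, ring, block and nut each lie flat in their own place, and the short rack and disc were left on the bench; about 26 s of the 104 s were used.

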